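# Seat a clock plate in its fixture and snap the toggle clamp shut

## Robot

A 6-joint arm with a two-finger parallel gripper is mounted at the origin on the work surface. World frame = base frame: x ahead of the robot, y to its left, z up, the work surface at z = 0. Lengths are in m, angles in rad, forces in N, time in s.
With the tool pointing down it reaches from about 0.325 to 0.9 m from the base axis. Payload 6.1 kg.
Tool frame: the origin (TCP) lies midway between the tips of the shut fingers; the grasp point (between the pads) lies 19 mm behind it (r.tcp_to_grasp is the distance from the TCP to the grasp point, in m); z points along the fingers, x is the direction in which the jaws open and shut, and the axes are right-handed (so a half turn about z gives the same grasp; the last joint's range is limited). The gripper opens to 87 mm and grips with 3 to 60 N. Pads are 19 mm wide; open, the fingers measure 117 mm over their backs; the gripper's body (75 mm by 190 mm) begins 51 mm behind the grasp point.
Start: joints at [-0.126, 0.22, 1.526, -0, 1.395, -0.126], TCP at [0.625, -0, 0.223] pointing down, gripper open.
Joint ranges: [-2.98, 2.98], [-0.91, 2.08], [0.09, 2.57], [-1.24, 4.39], [0.2, 2.65], [-2.68, 2.68]. Speed limits (rad/s): [2.57, 2.57, 3.01, 3.14, 3.14, 3.14].

## Interface

Orientations are given as a unit quaternion [w, x, y, z].
In Python, from cell import r gives the robot as it stands.
- The arm moves only by the tool arm_command, never from a script. Its argument "rows" is a list of rows, each a list of 7 numbers: the shift along the tool's x, y, z in m, then the turn, a rotation vector about the tool's x, y, z in degrees, then the opening, from -1 (shut) to 1 (fully open). In form: [[x, y, z, wx, wy, wz, jaw], ...]. A call has 1 to 8 rows; each row shifts and turns the pose as measured when the row begins, along the tool's axes as they then stand; what a row does not reach is not made up. A row lasts 1/10 s, in which the tool goes at most 50 mm and 8.59 degrees, less where a joint would pass 70% of its speed; a pose out of reach is approached as far as the arm can. A call is refused whole if a number of a shift passes 0.05 or a number of a turn 8.59, either way. A call with a gripper value outside its range is refused whole. The fingers move at their own pace and stop on an object; the grip force is fixed at half the most. Time passes only in rows, so rows that do not move let the fingers close. It gives the time, the measured TCP pose, the force and the opening at its end, in the units of the state.
- r.state(): the state, without advancing time (a new reading comes with each control period).
- r.camera(name): name is "scene" or "side" or "wrist"; returns the picture (400x640x3 uint8, red, green, blue); there is no depth.
- r.camera_params(name): a dict with "vertical_fov" (degrees; the focal length in pixels is half the picture's height over the tangent of half this angle, whatever the lens; pixels are square), "cx", "cy" (the principal point, pixels), "camera_from_world" (4x4, takes a point from world to camera coordinates). Camera axes: x right, y up, looking along -z (the intrinsics and any distortion apply to the point x, -y, -z); pixel columns grow to the right and rows downward; lengths in m; the calibration is good to about 2 mm. The wrist camera is an equidistant fisheye: a pixel r from the principal point sees the ray r / f radians off the axis. A picture is of the moment at which its call begins: read the wrist's pose just before it. camera_params takes no time and is no camera call; for the wrist camera it gives the pose at the moment of the call.
- r.hand_in(): hands the job in, once; it reports no verdict.
The state is a dict: "clock": time; "joint_positions": joint angles; "joint_vel": joint speeds; "joint_torque": joint torques, N m; "tool_pos": TCP position; "ee_rot": TCP orientation; "wrist_force": force on the tool from outside, world axes, zero at the start; "wrist_torque": the same for the moment, N m; "finger_gap": finger opening in m.
Only numpy, scipy, OpenCV 4.12 (cv2) and the standard library are available. Lean on these libraries where they do the work, as an engineer would, in place of code of your own. Each camera call takes 0.05 s, during which the arm holds its last target.

## Task

Get the brass clock plate ready for reaming: with the fingertips push its wooden backing block along the channel of the fixture until it is fully home against the end stop, then push the green handle of the toggle clamp over and down, past its dead point, until it snaps into lock and the rubber foot holds the plate down. Only push: do not lift the block, and leave the other things on the bench where they are.

Things in the scene. Friction and masses are not known exactly. Their poses are not given: they have to be found in the camera images.
- fixture: Steel work-holding fixture fixed to the bench. Base plate 12 mm thick, from x -105 to +70 and y -86 to +154 mm in its own frame. Origin at bench level, below the block's centre when the block is fully home. x runs along the channel towards the end stop, y to the side with the toggle clamp, z up. Side rails stand 12 mm above the base, 1.5 mm from the block; the channel's -x end is open.
- stop_face (a point): Middle of the top edge of the end stop's face (dark bar 110 mm long, 18 mm high above the base), on the side towards the block: x = +50, y = 0, z = 30 mm in the fixture's frame. The block's far end face rests on it when fully home.
- block: The work: hardwood block 100 (x) x 130 (y) x 20 mm, a brass clock plate 84 x 118 x 3 mm screwed on top (23 mm in all, 0.35 to 0.55 kg), loose in the channel, 18 to 42 mm short of the end stop. Origin on its underside, under its centre; axes along the fixture's within a little play. It slides to the fixture's +x when its near (-x) end face is pushed with 2 to 4 N.
- handle_grip (a point): Point on the centre line of the toggle clamp's handle, 85 mm from its pivot. The green round grip is 18 mm thick and runs from 29 to 113 mm from the pivot. The handle swings in the upright plane x = +12 mm of the fixture: open it stands about upright; closing, it swings outwards (away from the work, to the fixture's +y) and down.
- handle_pivot (a point): Centre of the pin on which the handle turns, at the rear of the clamp arm. It rises with the arm: about y = 115 and z = 47 to 50 mm in the fixture's frame with the clamp open, y = 111 and z = 68 mm when locked. The raised arm stands on its -y side, up to 115 mm above the bench.
- clamp_handle (a joint): Angle of handle against clamp arm, rad: 0 is fully open; it starts at 0 to 0.4 and grows as the handle is pushed over. The foot meets the plate at about 1.8; from there it resists, up to about 6 N at the grip, and springs back if let go. Dead point 2.47 (handle 12 degrees above level); once past it the handle snaps by itself to its stop at 2.63 (3 degrees above level) and stays.
- clamp_pad: Sprung rubber foot, 16 mm across, on the spindle at the clamp arm's front end; origin at the middle of its face. With the clamp open the arm stands up at 45 to 55 degrees and the foot is clear of the block; when locked the foot presses the brass plate down with 30 to 40 N.
- barrel: brass mainspring barrel, 40 mm across, 34 mm tall with its arbor, standing on the fixture's base plate beside the clamp; bystander; origin under its centre
- oil: small amber oil bottle, 28 mm across, 62 mm tall; bystander; origin under its centre
- wheel: brass clock wheel, 68 mm across, lying flat with its 35 mm tall arbor upright; bystander; origin under its centre
- driver: screwdriver with blue handle, 150 mm long, lying flat; bystander; origin under its middle
- broach: five-sided reamer with pale wooden handle, 160 mm long, lying flat; bystander; origin near its middle
- loupe: black eye loupe, 34 mm across, 30 mm tall; bystander; origin under its centre
- dish: shallow aluminium parts dish, 85 x 65 x 16 mm, empty; bystander; origin under its centre
Not all that is in view belongs to the job. What is shaped like the block but blue is not meant.

How it is judged:
On the way, in this order (a step that is already met when the one before it is completed fails the run):
1. the block is pushed home against the end stop, within 3 mm (x of block in the frame of fixture above -0.003 m), for 0.2 s.
2. the clamp handle is pushed past its dead point and snaps into lock (value of joint clamp_handle above 2.569 rad and contact force between clamp_pad and block above 15 N), for 0.2 s.
At the end, for the whole second after the job is handed in: The block is within 3 mm of the end stop and flat on the base, the clamp handle is within 0.06 rad of its locked stop, past the dead point, and the rubber foot presses on the block with more than 15 N; all at rest, with nothing lifted on the way and no bystander moved more than 15 mm (all of step 2 and x of block in the frame of fixture above -0.003 m and z of block in the frame of fixture below 0.016 m and linear speed of block below 0.01 m/s); the robot touches nothing.
It fails at once if the block is lifted or tipped out of the fixture (z of block in the frame of fixture above 0.018 m or angle between block's own z axis and vertical above 0.08 rad).
It fails at once if a bystander is moved more than 15 mm (distance of any of barrel, oil, wheel, driver, broach, loupe, dish from where it was at the start of the episode above 0.015 m).
It also fails if it takes over 48 s, if anything falls off the work surface, if the arm or the gripper's body presses on something with over 40 N, if the wrist force passes 120 N, or if a joint passes its speed limit or range.

## Working session

There is one attempt and no reset: what is moved stays moved. The work goes in short steps, Python scripts to look and compute and a tool call to move; the robot and the scene stay as the last step left them, time stands still between calls to the robot, and variables do not carry over. Pictures are saved under pics/ and viewed, and the job is handed in when it is done.

Besides the shell and the picture viewer there is one more tool, called after "Emit:" by a JSON object that holds its "fn" and its "kwargs". arm_command: Moves the arm, as the interface text tells. Its arguments: {"type":"object","properties":{"rows":{"type":"array","items":{"type":"array","items":{"type":"number"}}}},"required":["rows"]}

```bash
ls; mkdir -p pics; python3 - <<'E'
from cell import r
import cv2, numpy as np
s=r.state(); print({k:np.round(v,4).tolist() for k,v in s.items()})
for n in ["scene","side","wrist"]:
    p=r.camera_params(n)
    im=r.camera(n)
    cv2.imwrite(f"pics/{n}0.png",im[:,:,::-1])
    print(n,p["vertical_fov"],p["cx"],p["cy"],np.round(p["camera_from_world"],4).tolist(), [k for k in p])
E
```

```text
pics
{'clock': 0.0, 'joint_positions': [-0.1261, 0.2212, 1.5276, -0.0, 1.3947, -0.1261], 'joint_vel': [0.0022, 0.0023, -0.0003, 0.0021, -0.0012, -0.0004], 'joint_torque': [-0.0, -49.461, -38.7384, 0.07, 0.057, -0.0001], 'tool_pos': [0.6244, 0.0001, 0.2214], 'ee_rot': [-0.0001, 1.0, 0.0, -0.001], 'wrist_force': [0.0335, 0.1254, -0.2075], 'wrist_torque': [0.0199, -0.0563, 0.0167], 'finger_gap': 0.0872}
scene 54.16566993595913 319.67993976591947 198.17564945338611 [[-0.1614, 0.9867, -0.0189, 0.1086], [-0.6671, -0.095, 0.7389, 0.2495], [0.7272, 0.1319, 0.6736, -1.3627], [0.0, 0.0, 0.0, 1.0]] ['vertical_fov', 'cx', 'cy', 'camera_from_world']
side 45.11419673372975 323.74625807089154 192.3578082424634 [[-0.9628, -0.2695, -0.0188, 0.4953], [0.1659, -0.6448, 0.7461, -0.1821], [-0.2132, 0.7153, 0.6655, -1.0368], [0.0, 0.0, 0.0, 1.0]] ['vertical_fov', 'cx', 'cy', 'camera_from_world']
wrist 65.70646984690485 319.38231812734597 198.8963185329772 [[1.0, 0.001, -0.002, -0.6249], [-0.0015, 0.9612, -0.2759, 0.0338], [0.0016, 0.2759, 0.9612, -0.3908], [0.0, 0.0, 0.0, 1.0]] ['vertical_fov', 'cx', 'cy', 'camera_from_world']
```

View pics/scene0.png

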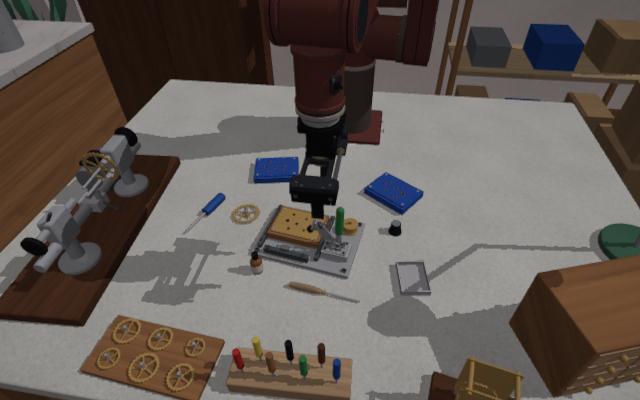

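View pics/side0.png

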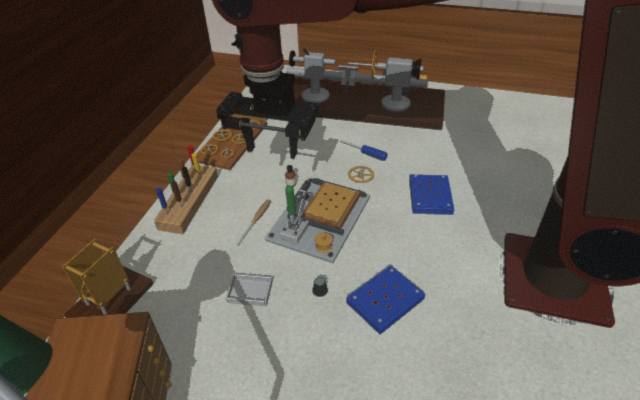

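View pics/wrist0.png

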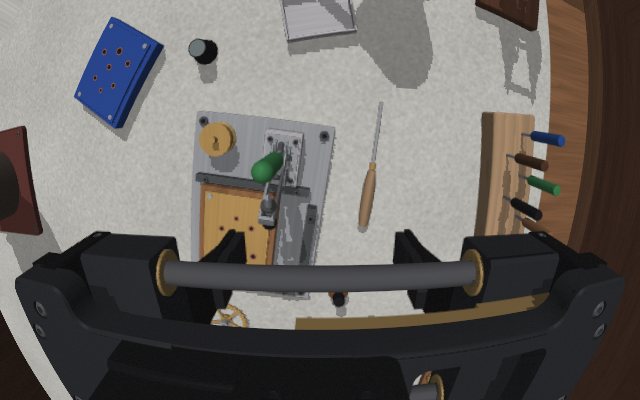

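```bash
cat > h.py <<'E'
import numpy as np, cv2
def cam(p):
    T=np.array(p["camera_from_world"]); f=200/np.tan(np.radians(p["vertical_fov"])/2)
    return T,f,p["cx"],p["cy"]
def ray(p,u,v,fish=False):
    T,f,cx,cy=cam(p); x=(u-cx)/f; y=(v-cy)/f
    if fish:
        th=np.hypot(x,y); k=np.sin(th)/th if th>1e-9 else 1; d=np.array([x*k,-y*k,-np.cos(th)])
    else: d=np.array([x,-y,-1.])
    R=T[:3,:3]; return -R.T@T[:3,3], R.T@(d/np.linalg.norm(d))
def onz(p,u,v,z,fish=False):
    o,d=ray(p,u,v,fish); return o+d*(z-o[2])/d[2]
def proj(p,X,fish=False):
    T,f,cx,cy=cam(p); c=T[:3,:3]@X+T[:3,3]; x,y,z=c[0],-c[1],-c[2]
    if fish:
        r=np.hypot(x,y); th=np.arctan2(r,z); return np.array([cx+f*th*x/r,cy+f*th*y/r])
    return np.array([cx+f*x/z,cy+f*y/z])
def tri(rays):
    A=np.zeros((3,3));b=np.zeros(3)
    for o,d in rays:
        M=np.eye(3)-np.outer(d,d);A+=M;b+=M@o
    X=np.linalg.solve(A,b); return X,[np.linalg.norm((np.eye(3)-np.outer(d,d))@(X-o)) for o,d in rays]
E
python3 - <<'E'
import cv2
a=cv2.imread('pics/wrist0.png')[95:305,160:360]; cv2.imwrite('pics/w0z.png',cv2.resize(a,None,fx=2.8,fy=2.8,interpolation=2)[:600])
a=cv2.imread('pics/scene0.png')[190:290,240:380]; cv2.imwrite('pics/s0z.png',cv2.resize(a,None,fx=5,fy=5,interpolation=2))
a=cv2.imread('pics/side0.png')[155:265,255:385]; cv2.imwrite('pics/d0z.png',cv2.resize(a,None,fx=5,fy=5,interpolation=2))
E
```

```text
(no output)
```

View pics/w0z.png

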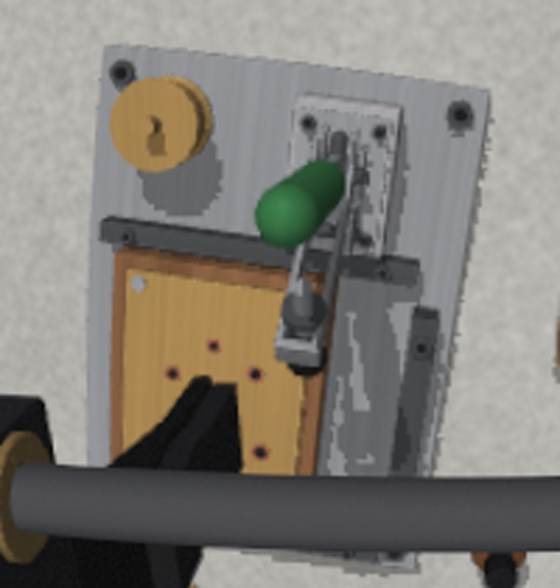

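View pics/s0z.png

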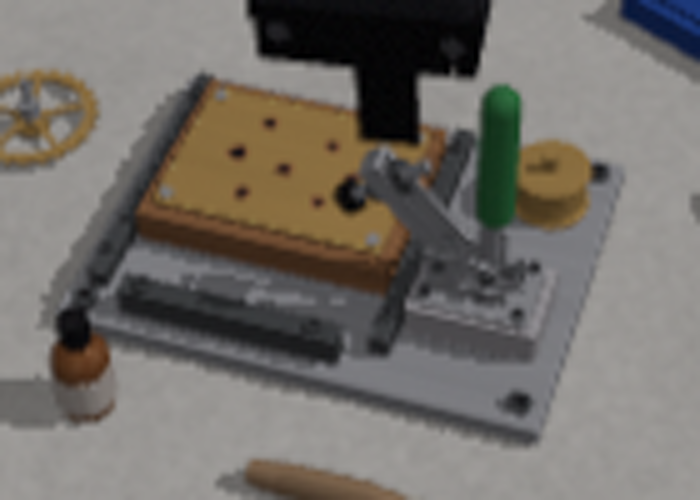

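View pics/d0z.png

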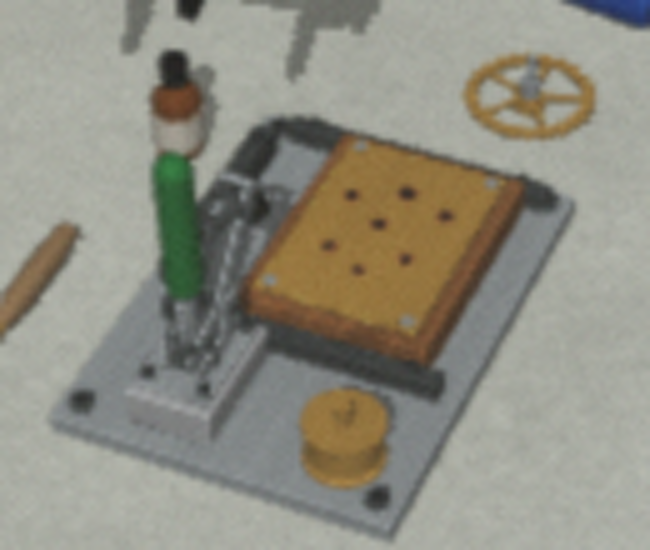

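```bash
python3 - <<'E'
from cell import r
from h import *
P={n:r.camera_params(n) for n in ["scene","side","wrist"]}
w=lambda u,v:(160+u/2.8,95+v/2.8); s=lambda u,v:(240+u/5,190+v/5); d=lambda u,v:(255+u/5,155+v/5)
def show(lbl,lst,z):
    for c,(u,v) in lst: print(lbl,c,np.round(onz(P[c],u,v,z,c=="wrist")*1000,1))
# fixture local corners
loc={'A':(-105,154),'B':(70,154),'C':(70,-86),'D':(-105,-86)}
obs=[('A','wrist',w(105,45)),('B','wrist',w(489,90)),('A','side',d(392,528)),('B','side',d(52,415)),('D','side',d(575,202)),('A','scene',s(622,168)),('B','scene',s(535,432))]
L=[];W=[]
for k,c,uv in obs:
    X=onz(P[c],*uv,0.012,c=="wrist"); print(k,c,np.round(X*1000,1)); L.append(loc[k]);W.append(X[:2]*1000)
L=np.array(L,float);W=np.array(W)
lc,wc=L.mean(0),W.mean(0); H=(L-lc).T@(W-wc); th=np.arctan2(H[0,1]-H[1,0],H[0,0]+H[1,1])
R=np.array([[np.cos(th),-np.sin(th)],[np.sin(th),np.cos(th)]]); t=wc-R@lc
print("th",np.degrees(th),"t",t, "res",np.round(W-(L@R.T+t),1).tolist())
np.save('fix.npy',[t[0],t[1],th])
tofix=lambda X: np.r_[R.T@(X[:2]*1000-t),X[2]*1000]
# block top wood corners z=.032
for lbl,c,uv in [('near+y','wrist',w(118,250)),('near+y','side',d(420,360-8)),('near-y','side',d(523,183)),('far-y','side',d(348,137)),('far+y','side',d(248,292)),('far-y','scene',s(140,212)),('far+y','scene',s(393,262)),('far+y','wrist',w(328,285)),('near-y','scene',s(210,80))]:
    print(lbl,c,np.round(tofix(onz(P[c],*uv,0.032,c=="wrist")),1))
for lbl,ps in [('gripTop',[('wrist',w(284,213)),('scene',s(502,97)),('side',d(173,162))]),('gripBase',[('scene',s(494,220)),('side',d(183,290))]),('barrelTop',[('scene',s(553,162)),('side',d(344,410)),('wrist',w(157,125))]),('oilcap',[('scene',s(72,320)),('side',d(174,60))])]:
    X,e=tri([ray(P[c],*uv,c=="wrist") for c,uv in ps]); print(lbl,np.round(X*1000,1),np.round(tofix(X),1),np.round(np.array(e)*1000,1))
E
```

```text
A wrist [472.9  83.   12. ]
B wrist [643.2  58.2  12. ]
A side [467.9  86.4  12. ]
B side [638.4  60.7  12. ]
D side [ 432.7 -145.2   12. ]
A scene [472.8  83.3  12. ]
B scene [642.7  57.6  12. ]
th -9.13844924568741 t [549.25406759 -82.39034387] res [[2.8, -3.3], [0.3, -0.3], [-2.2, 0.0], [-4.4, 2.1], [0.7, 5.4], [2.8, -3.0], [-0.1, -1.0]]
near+y wrist [-79.1  64.   32. ]
near+y side [-83.   66.8  32. ]
near-y side [-83.3 -62.3  32. ]
far-y side [ 12.  -59.5  32. ]
far+y side [ 8.2 63.2 32. ]
far-y scene [ 16.6 -62.4  32. ]
far+y scene [10.  65.9 32. ]
far+y wrist [15.8 63.2 32. ]
near-y scene [-80.6 -65.6  32. ]
gripTop [579.9  32.2 157. ] [ 12. 118. 157.] [1.7 0.6 1.3]
gripBase [579.5  30.3  79.4] [ 11.9 116.1  79.4] [0.4 0.4]
barrelTop [502.4  48.5  39.5] [-67.1 121.8  39.5] [2.1 2.3 3.6]
oilcap [ 646.6 -150.8   57.9] [107.  -52.1  57.9] [0.2 0.2]
```

Emit:
{"fn": "arm_command", "kwargs": {"rows": [[0,0,0,0,0,-8.15,-1],[0,0,0,0,0,-8.15,-1],[0,0,0,0,0,-8.15,-1],[0,0,0,0,0,-8.15,-1],[0,0,0,0,0,-8.15,-1],[0,0,0,0,0,-8.15,-1],[0,0,0,0,0,-8.15,-1],[0,0,0,0,0,-8.15,-1]]}}

```text
clock: 0.95
tool_pos: [0.6223, 0.0004, 0.2177]
ee_rot: [-0.003, 0.83, 0.557, -0.003]
wrist_force: [-0.1, -0.5, -0.1]
finger_gap: 0.0309
```

```bash
cat >> h.py <<'E'
from scipy.spatial.transform import Rotation as Ro
FT=np.array([550.5,-83.2]); FTH=np.radians(-8.5)
FR=np.array([[np.cos(FTH),-np.sin(FTH)],[np.sin(FTH),np.cos(FTH)]])
def tofix(X): return np.r_[FR.T@(np.asarray(X)[:2]*1000-FT),X[2]*1000]
def fromfix(L): return np.r_[FR@np.array(L[:2])+FT,L[2]]/1000
def Rt(s): q=s["ee_rot"]; return Ro.from_quat([q[1],q[2],q[3],q[0]]).as_matrix()
def st(r,goal=None,ang=None):
    s=r.state(); R=Rt(s); p=np.array(s["tool_pos"])
    print("t",round(s["clock"],2),"fix",np.round(tofix(p),1),"F",np.round(s["wrist_force"],1),"gap",round(s["finger_gap"],4),"yaw of tool x in fix",round(np.degrees(np.arctan2(R[1,0],R[0,0])-FTH),2),"z",np.round(R[:,2],3))
    if goal is not None: print("tool shift",np.round(R.T@(fromfix(goal)-p),4))
E
python3 - <<'E'
from cell import r
from h import *
P={n:r.camera_params(n) for n in ["scene","side"]}
st(r,(-112,0,150))
for c,uvs in [('scene',[(277,170),(394,192),(245,213)]),('side',[(431,195),(386,298)])]:
    for uv in uvs: print(c,uv,np.round(tofix(onz(P[c],*uv,.015))))
E
```

```text
t 0.95 fix [ 58.7  93.3 217.7] F [-0.1 -0.5 -0.1] gap 0.0309 yaw of tool x in fix 76.22 z [-0.008  0.001 -1.   ]
tool shift [-0.1311 -0.143   0.0691]
scene (277, 170) [-240. -145.   15.]
scene (394, 192) [-240.  205.   15.]
scene (245, 213) [ -46. -156.   15.]
side (431, 195) [-250. -137.   15.]
side (386, 298) [-246.  207.   15.]
```

Emit:
{"fn": "arm_command", "kwargs": {"rows": [[0,0,0,0,0,-6.9,-1],[0,0,0,0,0,-6.9,-1],[0,0,0,0,0,0,-1],[0,-0.045,0,0,0,0,-1],[-0.045,-0.045,0,0,0,0,-1],[-0.045,-0.04,0,0,0,0,-1],[0,0,0,0,0,0,-1]]}}

```text
clock: 1.65
tool_pos: [0.4924, -0.0568, 0.212]
ee_rot: [-0.008, 0.757, 0.653, -0.007]
wrist_force: [0.7, 0.1, -0.0]
finger_gap: 0.0001
```

```bash
python3 - <<'E'
from cell import r
from h import *
st(r,(-112,0,100))
E
```

```text
t 1.65 fix [-61.4  17.5 212. ] F [ 0.7  0.1 -0. ] gap 0.0001 yaw of tool x in fix 90.09 z [-0.021  0.003 -1.   ]
tool shift [-0.0174 -0.0483  0.1131]
```

Emit:
{"fn": "arm_command", "kwargs": {"rows": [[-0.017,-0.045,0,-1.2,0,0,-1],[0,-0.01,0.03,0,0,0,-1],[0,0,0.045,0,0,0,-1],[0,0,0.02,0,0,0,-1],[0,0,0,0,0,0,-1]]}}

```text
clock: 2.15
tool_pos: [0.4376, -0.0661, 0.1159]
ee_rot: [0.002, 0.763, 0.646, 0.001]
wrist_force: [-0.1, -0.3, -0.4]
finger_gap: 0.0007
```

```bash
python3 - <<'E'
from cell import r
from h import *
st(r,(-112,0,20))
P=r.camera_params("wrist"); im=r.camera("wrist"); cv2.imwrite("pics/w1.png",im[:,:,::-1])
im=r.camera("side"); cv2.imwrite("pics/d1.png",cv2.resize(im[100:300,220:480,::-1],None,fx=3,fy=3))
E
```

```text
t 2.15 fix [-114.2    0.2  115.9] F [-0.1 -0.3 -0.4] gap 0.0007 yaw of tool x in fix 88.96 z [ 0.004 -0.    -1.   ]
tool shift [-0.0002  0.0018  0.0959]
```

View pics/w1.png

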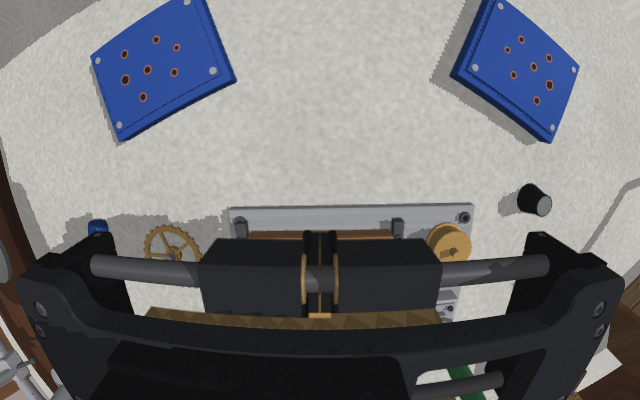

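View pics/d1.png

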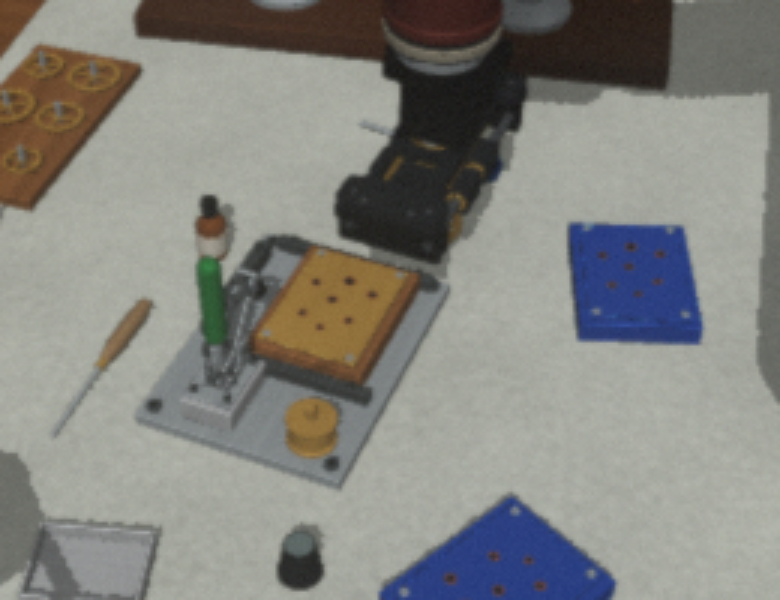

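```bash
python3 - <<'E'
from cell import r
from h import *
P=r.camera_params("wrist")
for uv,z in [((230,208),.012),((473,205),.012),((350,206.5),.012),((260,231),.032),((380,231),.032),((240,228),.024),((398,225),.024)]:
    print(uv,np.round(tofix(onz(P,*uv,z,True)),1))
E
python3 - <<'E'
import cv2
a=cv2.imread('pics/w1.png')[190:270,210:490]; cv2.imwrite('pics/w1z.png',cv2.resize(a,None,fx=2.85,fy=2.85,interpolation=2))
E
```

```text
(230, 208) [-101.7  -83.6   12. ]
(473, 205) [-100.6  152.4   12. ]
(350, 206.5) [-101.6   28.1   12. ]
(260, 231) [-86.7 -52.1  32. ]
(380, 231) [-85.  53.  32.]
(240, 228) [-86.3 -72.3  24. ]
(398, 225) [-87.   71.2  24. ]
```

View pics/w1z.png

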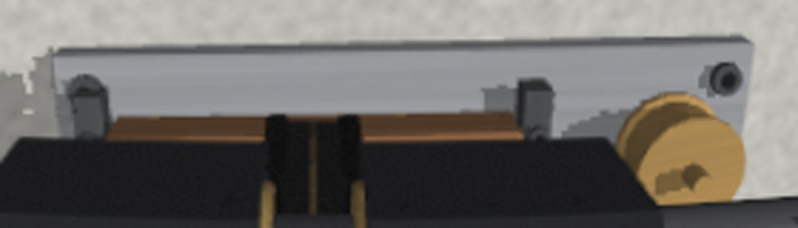

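Emit:
{"fn": "arm_command", "kwargs": {"rows": [[0,0,0.045,0,0,-1,-1],[0,0,0.03,0,0,0,-1],[0,0,0.015,0,0,0,-1],[0,0,0,0,0,0,-1]]}}

```text
clock: 2.65
tool_pos: [0.4498, -0.0691, 0.0346]
ee_rot: [0.01, 0.758, 0.652, 0.007]
wrist_force: [-0.3, 0.6, 0.6]
finger_gap: 0.0001
```

```bash
python3 - <<'E'
from cell import r
from h import *
st(r,(-60,0,22))
E
```

```text
t 2.65 fix [-101.7   -0.9   34.6] F [-0.3  0.6  0.6] gap 0.0001 yaw of tool x in fix 89.89 z [ 0.023 -0.007 -1.   ]
tool shift [0.0011 0.0414 0.0136]
```

Emit:
{"fn": "arm_command", "kwargs": {"rows": [[0.001,-0.004,0.008,1.2,0,0,-1],[0,0,0.003,0,0,0,-1],[0,0,0,0,0,0,-1]]}}

```text
clock: 2.95
tool_pos: [0.4501, -0.0685, 0.0271]
ee_rot: [0.004, 0.758, 0.652, 0.001]
wrist_force: [0.5, -0.0, 0.7]
finger_gap: 0.0003
```

```bash
python3 - <<'E'
from cell import r
from h import *
st(r,(-60,0,22))
E
```

```text
t 2.95 fix [-101.5   -0.3   27.1] F [ 0.5 -0.   0.7] gap 0.0003 yaw of tool x in fix 89.85 z [ 0.007 -0.005 -1.   ]
tool shift [0.0004 0.0414 0.0055]
```

Emit:
{"fn": "arm_command", "kwargs": {"rows": [[0,0.003,0.004,0.4,0,0,-1],[0,0.006,0.001,0,0,0,-1],[0,0.006,0,0,0,0,-1],[0,0.006,0,0,0,0,-1]]}}

```text
clock: 3.35
tool_pos: [0.4714, -0.0717, 0.0232]
ee_rot: [0.001, 0.758, 0.652, -0.002]
wrist_force: [-4.9, -0.1, 3.9]
finger_gap: 0.0001
```

```bash
python3 - <<'E'
from cell import r
from h import *
st(r,(-60,0,22))
E
```

```text
t 3.35 fix [-80.   -0.4  23.2] F [-4.9 -0.1  3.9] gap 0.0001 yaw of tool x in fix 89.85 z [-0.002 -0.004 -1.   ]
tool shift [0.0004 0.02   0.0012]
```

Emit:
{"fn": "arm_command", "kwargs": {"rows": [[0,0.005,0,0,0,0,-1],[0,0.005,0,0,0,0,-1],[0,0.004,0,0,0,0,-1],[0,0,0,0,0,0,-1]]}}

```text
clock: 3.75
tool_pos: [0.4871, -0.0742, 0.0231]
ee_rot: [0.001, 0.758, 0.652, -0.002]
wrist_force: [-1.0, 0.7, 1.0]
finger_gap: 0.0004
```

```bash
python3 - <<'E'
from cell import r
from h import *
st(r,(-60,0,22))
im=r.camera("side"); cv2.imwrite("pics/d2.png",cv2.resize(im[140:280,240:400,::-1],None,fx=4.2,fy=4.2))
E
```

```text
t 3.75 fix [-64.   -0.4  23.1] F [-1.   0.7  1. ] gap 0.0004 yaw of tool x in fix 89.85 z [-0.003 -0.004 -1.   ]
tool shift [0.0005 0.004  0.0011]
```

View pics/d2.png

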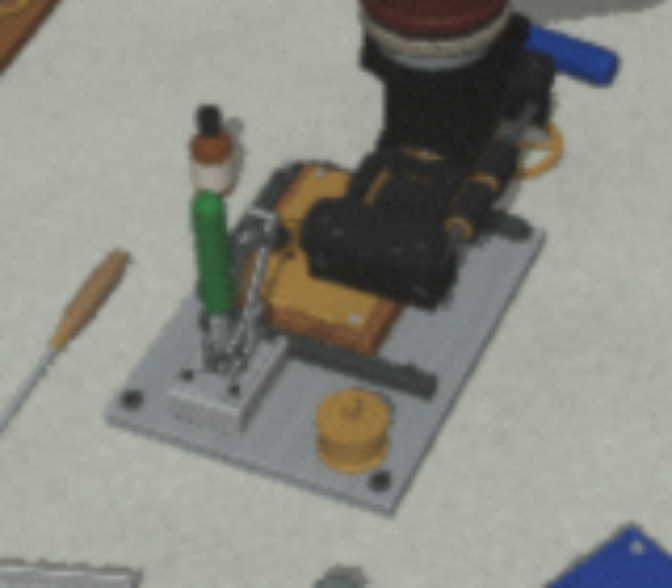

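Block is moving and flat; small steps until the stop's force appears.

Emit:
{"fn": "arm_command", "kwargs": {"rows": [[0,0.003,0,0,0,0,-1],[0,0.002,0,0,0,0,-1]]}}

```text
clock: 4.0
tool_pos: [0.4907, -0.0747, 0.0227]
ee_rot: [-0.0, 0.758, 0.652, -0.003]
wrist_force: [-8.4, 0.9, 6.2]
finger_gap: 0.0004
```

Emit:
{"fn": "arm_command", "kwargs": {"rows": [[0,0.003,0,0,0,0,-1]]}}

```text
clock: 4.1
tool_pos: [0.4908, -0.0746, 0.0222]
ee_rot: [-0.003, 0.758, 0.652, -0.005]
wrist_force: [-17.3, 1.0, 13.0]
finger_gap: 0.0004
```

Emit:
{"fn": "arm_command", "kwargs": {"rows": [[0,0.003,0,0,0,0,-1]]}}

```text
clock: 4.2
tool_pos: [0.4907, -0.0745, 0.0215]
ee_rot: [-0.006, 0.758, 0.652, -0.008]
wrist_force: [-13.0, 1.1, 11.0]
finger_gap: 0.0004
```

Emit:
{"fn": "arm_command", "kwargs": {"rows": [[0,-0.015,0,0,0,0,-1],[0,-0.02,0,0.8,0,0,-1],[0,-0.01,-0.03,0,0,0,-1],[0,0,-0.05,0,0,0,-1],[0,0,-0.05,0,0,0,-1],[0,0,-0.05,0,0,0,-1],[0,0,-0.03,0,0,0,-1],[0,0,0,0,0,0,-1]]}}

```text
clock: 5.0
tool_pos: [0.4548, -0.0683, 0.24]
ee_rot: [-0.007, 0.758, 0.652, -0.009]
wrist_force: [0.0, 0.4, -0.3]
finger_gap: 0.0001
```

```bash
python3 - <<'E'
from cell import r
from h import *
st(r,(12,75,200))
for n in ["scene","side"]:
    im=r.camera(n); cv2.imwrite(f"pics/{n}3.png",im[:,:,::-1])
b=cv2.imread("pics/scene3.png")[185:295,240:385]; cv2.imwrite("pics/s3z.png",cv2.resize(b,None,fx=5,fy=5,interpolation=2))
b=cv2.imread("pics/side3.png")[155:265,255:385]; cv2.imwrite("pics/d3z.png",cv2.resize(b,None,fx=5,fy=5,interpolation=2))
E
```

```text
t 5.0 fix [-96.9   0.6 240. ] F [ 0.   0.4 -0.3] gap 0.0001 yaw of tool x in fix 89.86 z [-0.023 -0.001 -1.   ]
tool shift [0.0748 0.1095 0.0372]
```

View pics/s3z.png

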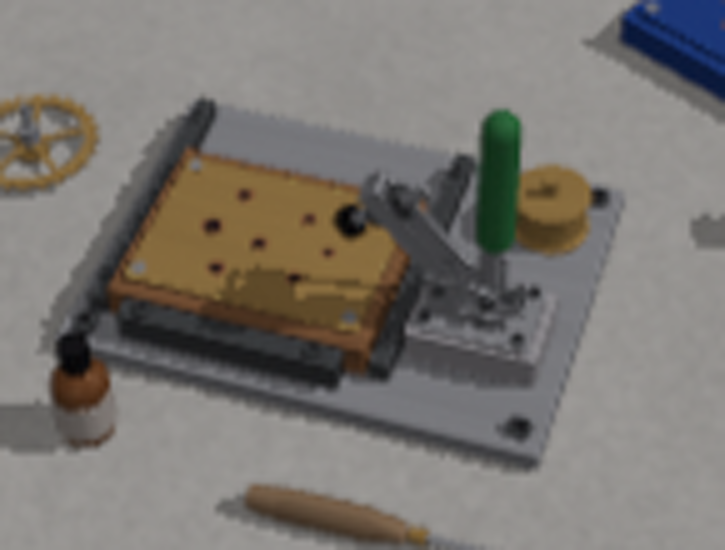

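View pics/d3z.png

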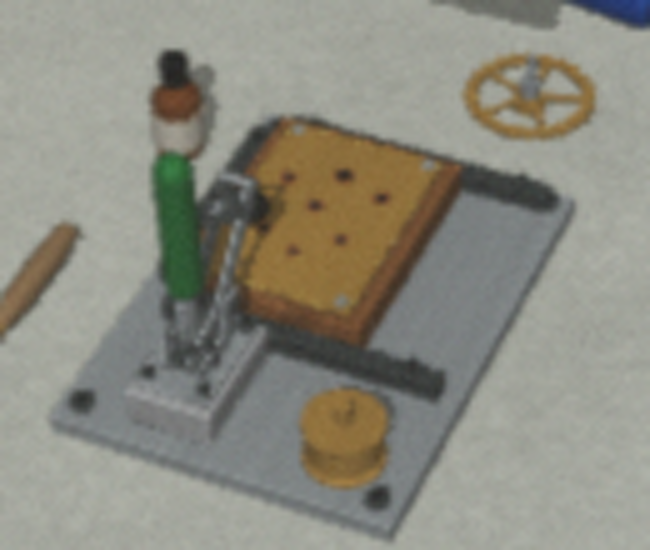

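Emit:
{"fn": "arm_command", "kwargs": {"rows": [[0,0,0,0,0,8.5,-1],[0,0,0,0,0,8.5,-1],[0,0,0,0,0,8.5,-1],[0,0,0,0,0,8.5,-1],[0,0,0,0,0,8.5,-1],[0,0,0,0,0,8.5,-1],[0,0,0,0,0,8.5,-1],[0,0,0,0,0,8.5,-1]]}}

```text
clock: 5.9
tool_pos: [0.4446, -0.0649, 0.2156]
ee_rot: [-0.008, 0.994, 0.107, -0.026]
wrist_force: [0.0, 0.8, 0.9]
finger_gap: 0.0005
```

Emit:
{"fn": "arm_command", "kwargs": {"rows": [[0,0,0,0,0,8.5,-1],[0,0,0,0,0,8.5,-1],[0,0,0,0,0,4,-1],[0,0,0,0,0,0,-1]]}}

```text
clock: 6.3
tool_pos: [0.4397, -0.0633, 0.2048]
ee_rot: [-0.005, 0.996, -0.08, -0.035]
wrist_force: [-0.5, -0.8, 0.8]
finger_gap: 0.0007
```

```bash
python3 - <<'E'
from cell import r
from h import *
st(r,(12,70,220))
P={n:r.camera_params(n) for n in ["scene","side"]}
for l,ps in [('top',[('scene',(240+502/5,185+120/5)),('side',(255+173/5,155+165/5))]),('base',[('scene',(240+495/5,185+248/5)),('side',(255+184/5,155+295/5))]),('foot',[('scene',(240+350/5,185+222/5)),('side',(255+262/5,155+210/5))]),]:
    X,e=tri([ray(P[c],*uv) for c,uv in ps]); print(l,np.round(tofix(X),1),np.round(np.array(e)*1000,1))
E
```

```text
t 6.3 fix [-112.5    3.3  204.8] F [-0.5 -0.8  0.8] gap 0.0007 yaw of tool x in fix -0.68 z [-0.069  0.015 -0.998]
tool shift [ 0.1223 -0.0683 -0.0236]
top [ 10.1 118.5 156.7] [0.5 0.5]
base [ 11.3 116.9  76.9] [0.5 0.5]
foot [ 7.5 45.3 69.2] [0.4 0.4]
```

Emit:
{"fn": "arm_command", "kwargs": {"rows": [[0,0,-0.03,-0.9,4,0.6,-1],[0.03,-0.02,-0.01,0,0,0,-1],[0.045,-0.03,0,0,0,0,-1],[0.03,-0.02,0,0,0,0,-1],[0,0,0,0,0,0,-1]]}}

```text
clock: 6.8
tool_pos: [0.5543, -0.0111, 0.2387]
ee_rot: [0.006, 0.997, -0.081, -0.002]
wrist_force: [-0.8, -0.2, -0.9]
finger_gap: 0.0004
```

```bash
python3 - <<'E'
from cell import r
from h import *
st(r,(12,85,180))
E
```

```text
t 6.8 fix [ -6.9  71.8 238.7] F [-0.8 -0.2 -0.9] gap 0.0004 yaw of tool x in fix -0.8 z [-0.004 -0.011 -1.   ]
tool shift [ 0.0189 -0.0141  0.0585]
```

Emit:
{"fn": "arm_command", "kwargs": {"rows": [[0.018,-0.008,0.02,0.5,0,0.8,-1],[0,0,0.03,0,0,0,-1],[0,0,0,0,0,0,-1]]}}

```text
clock: 7.1
tool_pos: [0.5718, -0.0058, 0.1831]
ee_rot: [0.001, 0.996, -0.085, -0.004]
wrist_force: [-1.2, 0.1, 0.1]
finger_gap: 0.0003
```

```bash
python3 - <<'E'
from cell import r
from h import *
st(r,(12,92,130))
P=r.camera_params("wrist")
im=r.camera("wrist"); cv2.imwrite("pics/w4.png",im[:,:,::-1])
b=r.camera("side")[80:260,220:400,::-1]; cv2.imwrite("pics/d4z.png",cv2.resize(b,None,fx=3.3,fy=3.3,interpolation=2))
b=r.camera("scene")[80:280,230:400,::-1]; cv2.imwrite("pics/s4z.png",cv2.resize(b,None,fx=3,fy=3,interpolation=2))
E
```

```text
t 7.1 fix [  9.6  79.7 183.1] F [-1.2  0.1  0.1] gap 0.0003 yaw of tool x in fix -1.2 z [-0.009 -0.002 -1.   ]
tool shift [ 0.0026 -0.0125  0.0531]
```

View pics/w4.png

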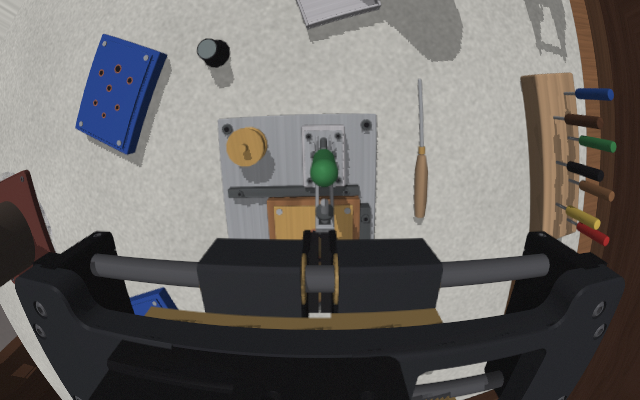

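View pics/d4z.png

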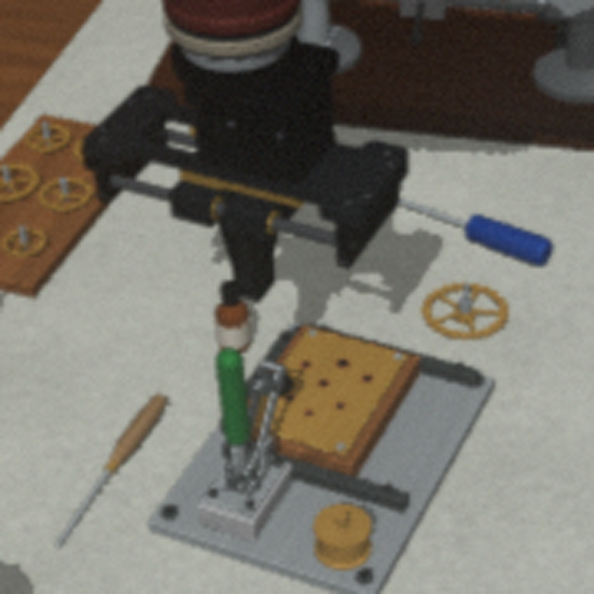

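View pics/s4z.png

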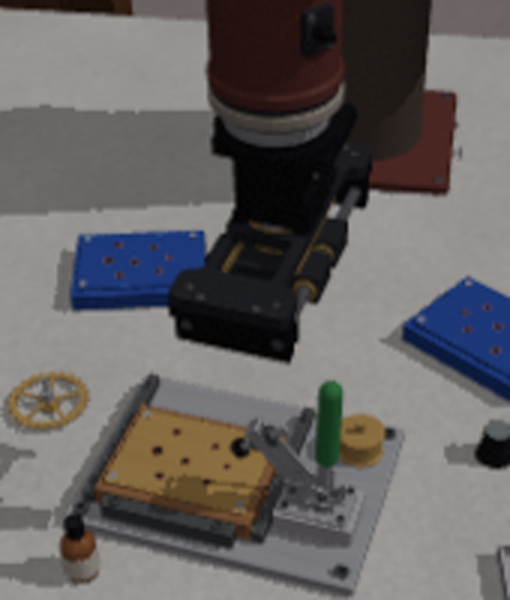

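Emit:
{"fn": "arm_command", "kwargs": {"rows": [[0.003,0,0.025,0,0.5,1,-1],[0,0,0.025,0,0,0,-1],[0,-0.004,0,0,0,0,-1],[0,0,0,0,0,0,-1]]}}

```text
clock: 7.65
tool_pos: [0.5836, -0.0047, 0.1477]
ee_rot: [0.002, 0.995, -0.094, 0.012]
wrist_force: [0.1, 0.1, 0.2]
finger_gap: 0.0004
```

```bash
python3 - <<'E'
from cell import r
from h import *
st(r,(12,100,130))
E
```

```text
t 7.65 fix [ 21.1  82.5 147.7] F [0.1 0.1 0.2] gap 0.0004 yaw of tool x in fix -2.3 z [ 0.023 -0.007 -1.   ]
tool shift [-0.0102 -0.0171  0.0174]
```

Emit:
{"fn": "arm_command", "kwargs": {"rows": [[-0.009,-0.003,0.008,0.3,-1.3,-2.2,-1],[-0.002,0,0.008,0,0,0,-1],[0,0,0,0,0,0,-1]]}}

```text
clock: 7.95
tool_pos: [0.5765, -0.0001, 0.1374]
ee_rot: [-0.001, 0.997, -0.074, 0.005]
wrist_force: [-0.1, 0.2, 0.0]
finger_gap: 0.0004
```

```bash
python3 - <<'E'
from cell import r
from h import *
st(r,(12,100,130))
E
```

```text
t 7.95 fix [ 13.4  86.  137.4] F [-0.1  0.2  0. ] gap 0.0004 yaw of tool x in fix -0.05 z [ 0.01   0.001 -1.   ]
tool shift [-0.0015 -0.014   0.0074]
```

Emit:
{"fn": "arm_command", "kwargs": {"rows": [[-0.001,-0.006,0.005,0,-0.6,0,-1],[0,-0.006,0.002,0,0,0,-1],[0,-0.006,0,0,0,0,-1]]}}

```text
clock: 8.25
tool_pos: [0.58, 0.018, 0.1326]
ee_rot: [-0.001, 0.997, -0.076, 0.002]
wrist_force: [0.4, -0.5, 0.5]
finger_gap: 0.0004
```

```bash
python3 - <<'E'
from cell import r
from h import *
st(r)
b=r.camera("side")[80:260,220:400,::-1]; cv2.imwrite("pics/d5z.png",cv2.resize(b,None,fx=3.3,fy=3.3,interpolation=2))
E
```

```text
t 8.25 fix [ 14.2 104.5 132.6] F [ 0.4 -0.5  0.5] gap 0.0004 yaw of tool x in fix -0.19 z [ 0.003  0.001 -1.   ]
```

View pics/d5z.png

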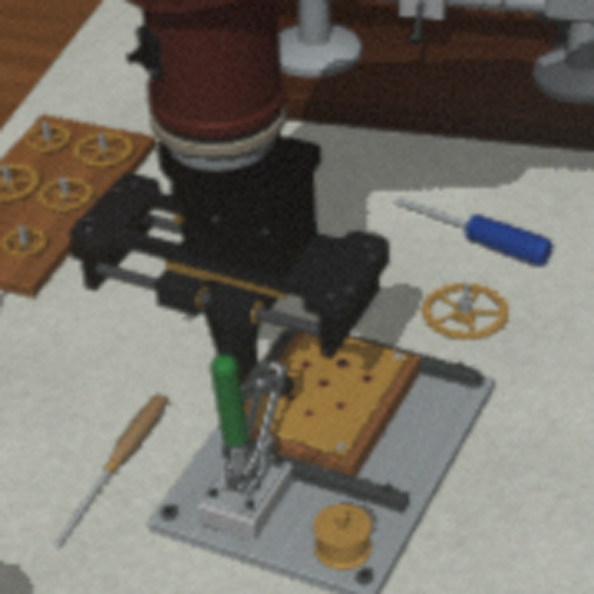

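```bash
python3 - <<'E'
import numpy as np
prev=None
for f in [82,75,68,61,54,47,40,33,27,22,17,14,11,8,5,3,1]:
    a=np.radians(f); s=(88-f)/85
    p=np.array([115-4*s,48+20*s]); c=p+85*np.array([np.cos(a),np.sin(a)])-9*np.array([np.sin(a),-np.cos(a)])-[9.5,0]
    print(f,np.round(c,1),None if prev is None else np.round(c-prev,1)); prev=c
E
```

```text
82 [108.1 134.8] None
75 [118.2 135.5] [10.1  0.7]
68 [128.1 134.9] [ 9.9 -0.6]
61 [137.6 133.1] [ 9.5 -1.8]
54 [146.6 130.1] [ 9. -3.]
47 [155. 126.] [ 8.4 -4.1]
40 [162.6 120.8] [ 7.6 -5.1]
33 [169.3 114.8] [ 6.7 -6. ]
27 [174.3 109. ] [ 5.  -5.8]
22 [177.8 103.7] [ 3.6 -5.2]
17 [180.8  98.2] [ 3.  -5.6]
14 [182.3  94.7] [ 1.5 -3.5]
11 [183.6  91.2] [ 1.3 -3.5]
8 [184.7  87.6] [ 1.1 -3.6]
5 [185.5  83.9] [ 0.8 -3.7]
3 [185.9  81.4] [ 0.4 -2.5]
1 [186.2  79. ] [ 0.3 -2.5]
```

Emit:
{"fn": "arm_command", "kwargs": {"rows": [[-0.002,-0.008,0,0,0,0,-1],[0,-0.008,0,0,0,0,-1],[0,-0.008,0.001,0,0,0,-1]]}}

```text
clock: 8.6
tool_pos: [0.5824, 0.0445, 0.1322]
ee_rot: [-0.001, 0.997, -0.076, 0.002]
wrist_force: [-0.9, -0.6, 1.8]
finger_gap: 0.0005
```

```bash
python3 - <<'E'
from cell import r
from h import *
st(r,(12,146.6,130))
E
```

```text
t 8.6 fix [ 12.6 131.  132.2] F [-0.9 -0.6  1.8] gap 0.0005 yaw of tool x in fix -0.18 z [ 0.005  0.001 -1.   ]
tool shift [-0.0007 -0.0156  0.0023]
```

Emit:
{"fn": "arm_command", "kwargs": {"rows": [[0,-0.008,0.001,0,0,0,-1],[0,-0.008,0.002,0,0,0,-1],[0,-0.007,0.004,0,0,0,-1]]}}

```text
clock: 8.9
tool_pos: [0.5864, 0.0699, 0.1253]
ee_rot: [-0.001, 0.997, -0.075, 0.003]
wrist_force: [-0.3, -0.5, 0.6]
finger_gap: 0.0002
```

```bash
python3 - <<'E'
from cell import r
from h import *
st(r,(12,162.6,120.8))
b=r.camera("side")[80:260,220:400,::-1]; cv2.imwrite("pics/d6z.png",cv2.resize(b,None,fx=3.3,fy=3.3,interpolation=2))
E
```

```text
t 8.9 fix [ 12.9 156.8 125.3] F [-0.3 -0.5  0.6] gap 0.0002 yaw of tool x in fix -0.14 z [ 0.005  0.001 -1.   ]
tool shift [-0.0009 -0.0058  0.0045]
```

View pics/d6z.png

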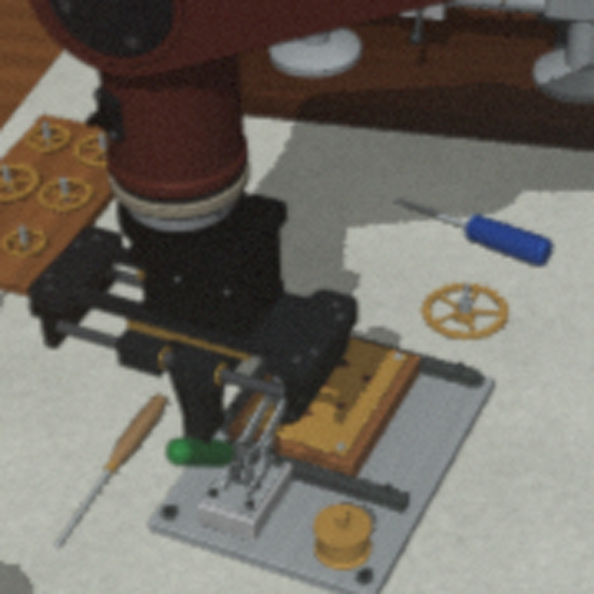

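Emit:
{"fn": "arm_command", "kwargs": {"rows": [[-0.001,-0.004,0.005,0,0,0,-1],[0,-0.005,0.005,0,0,0,-1],[0,-0.004,0.005,0,0,0,-1]]}}

```text
clock: 9.25
tool_pos: [0.5881, 0.0839, 0.1097]
ee_rot: [-0.0, 0.997, -0.075, 0.003]
wrist_force: [-1.6, -4.1, 4.9]
finger_gap: 0.0003
```

```bash
python3 - <<'E'
from cell import r
from h import *
st(r,(12,177.8,103.7))
b=r.camera("side")[80:260,220:400,::-1]; cv2.imwrite("pics/d7z.png",cv2.resize(b,None,fx=3.3,fy=3.3,interpolation=2))
b=r.camera("scene")[100:280,250:420,::-1]; cv2.imwrite("pics/s7z.png",cv2.resize(b,None,fx=3.3,fy=3.3,interpolation=2))
E
```

```text
t 9.25 fix [ 12.5 170.8 109.7] F [-1.6 -4.1  4.9] gap 0.0003 yaw of tool x in fix -0.1 z [ 0.007  0.    -1.   ]
tool shift [-0.0006 -0.007   0.006 ]
```

View pics/d7z.png

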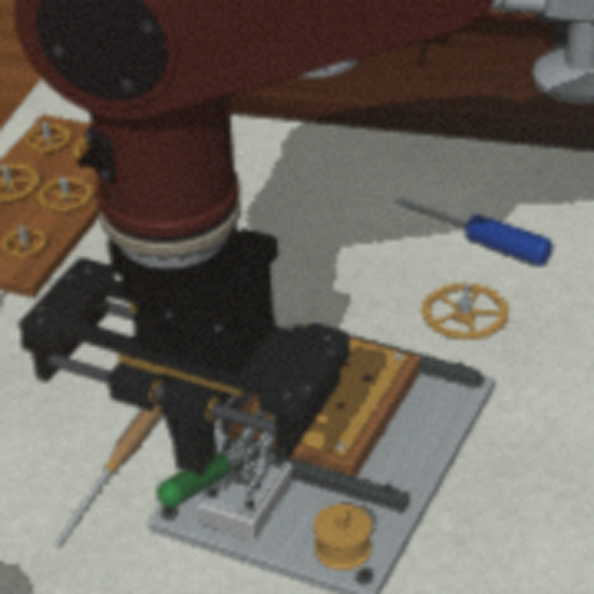

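View pics/s7z.png

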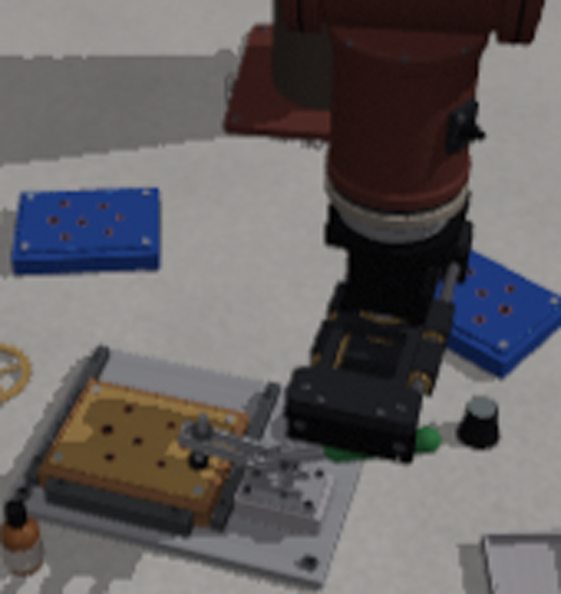

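Emit:
{"fn": "arm_command", "kwargs": {"rows": [[0,-0.004,0.005,0,0,0,-1],[0,-0.004,0.005,0,0,0,-1],[0,-0.003,0.005,0,0,0,-1]]}}

```text
clock: 9.65
tool_pos: [0.5896, 0.0934, 0.0941]
ee_rot: [0.001, 0.997, -0.076, 0.003]
wrist_force: [-0.3, -0.0, 1.3]
finger_gap: 0.0008
```

Emit:
{"fn": "arm_command", "kwargs": {"rows": [[0,-0.003,0.005,0,0,0,-1],[0,-0.002,0.005,0,0,0,-1]]}}

```text
clock: 9.85
tool_pos: [0.59, 0.0997, 0.0825]
ee_rot: [-0.0, 0.997, -0.076, 0.002]
wrist_force: [0.0, -0.3, 0.9]
finger_gap: 0.0002
```

```bash
python3 - <<'E'
from cell import r
from h import *
st(r,(12,184,90))
b=r.camera("side")[80:260,220:400,::-1]; cv2.imwrite("pics/d8z.png",cv2.resize(b,None,fx=3.3,fy=3.3,interpolation=2))
E
```

```text
t 9.85 fix [ 12.  186.7  82.5] F [ 0.  -0.3  0.9] gap 0.0002 yaw of tool x in fix -0.18 z [ 0.005  0.    -1.   ]
tool shift [ 0.      0.0027 -0.0075]
```

View pics/d8z.png

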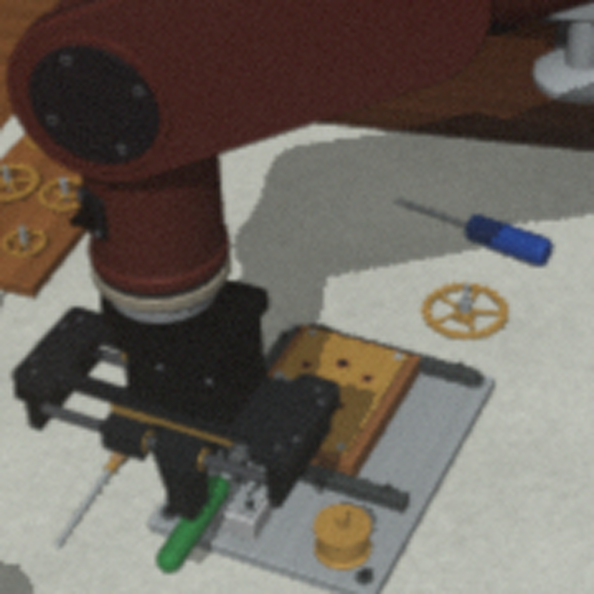

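Emit:
{"fn": "arm_command", "kwargs": {"rows": [[0,0,0.003,0,0,0,-1],[0,0,0,0,0,0,-1]]}}

```text
clock: 10.1
tool_pos: [0.5885, 0.1006, 0.077]
ee_rot: [-0.001, 0.997, -0.075, 0.001]
wrist_force: [0.4, -1.2, -0.7]
finger_gap: 0.0005
```

Emit:
{"fn": "arm_command", "kwargs": {"rows": [[0,0,0.003,0,0,0,-1],[0,0,0,0,0,0,-1]]}}

```text
clock: 10.3
tool_pos: [0.5886, 0.1006, 0.0738]
ee_rot: [-0.001, 0.997, -0.075, 0.001]
wrist_force: [-0.9, 1.4, 0.1]
finger_gap: 0.0002
```

```bash
python3 - <<'E'
from cell import r
from h import *
st(r)
b=r.camera("side")[140:280,230:390,::-1]; cv2.imwrite("pics/d9z.png",cv2.resize(b,None,fx=4,fy=4,interpolation=2))
b=r.camera("scene")[150:280,250:420,::-1]; cv2.imwrite("pics/s9z.png",cv2.resize(b,None,fx=4,fy=4,interpolation=2))
E
```

```text
t 10.3 fix [ 10.5 187.4  73.8] F [-0.9  1.4  0.1] gap 0.0002 yaw of tool x in fix -0.14 z [ 0.001  0.001 -1.   ]
```

View pics/d9z.png

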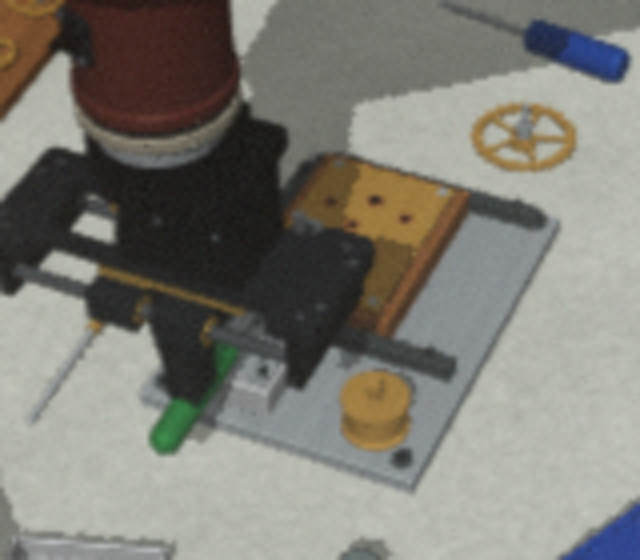

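View pics/s9z.png

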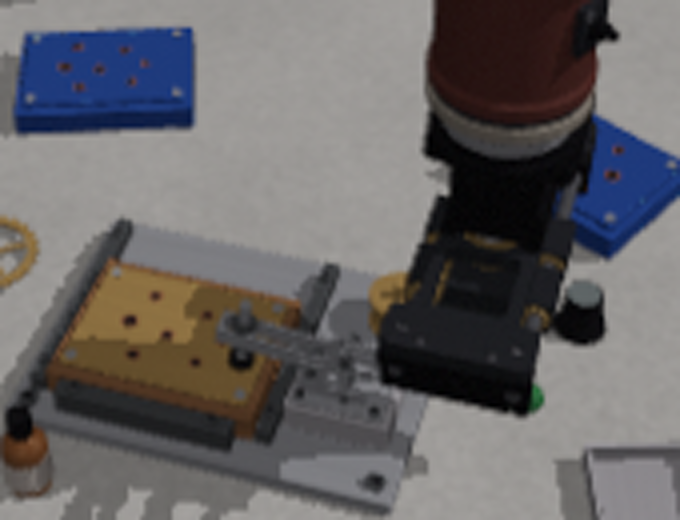

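Emit:
{"fn": "arm_command", "kwargs": {"rows": [[0,0,-0.01,0,0,0,-1],[0,0,-0.03,0,0,0,-1],[0,0,-0.05,0,0,0,-1],[0,0,-0.05,0,0,0,-1],[0,0,-0.05,0,0,0,-1],[0,-0.04,-0.02,0,0,0,-1],[0,-0.04,0,0,0,0,-1],[0,0,0,0,0,0,-1]]}}

```text
clock: 11.2
tool_pos: [0.6012, 0.1802, 0.2995]
ee_rot: [-0.002, 0.997, -0.078, 0.004]
wrist_force: [-0.4, -0.3, -0.5]
finger_gap: 0.0004
```

```bash
python3 - <<'E'
from cell import r
from h import *
st(r)
b=r.camera("side")[140:280,230:390,::-1]; cv2.imwrite("pics/d10z.png",cv2.resize(b,None,fx=4,fy=4,interpolation=2))
b=r.camera("scene")[170:300,220:420,::-1]; cv2.imwrite("pics/s10z.png",cv2.resize(b,None,fx=4,fy=4,interpolation=2))
E
```

```text
t 11.2 fix [ 11.2 268.  299.5] F [-0.4 -0.3 -0.5] gap 0.0004 yaw of tool x in fix -0.41 z [ 0.009  0.004 -1.   ]
```

View pics/d10z.png

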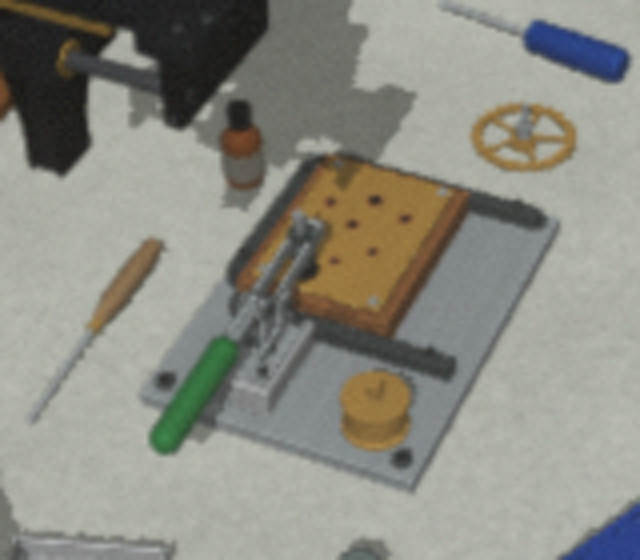

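View pics/s10z.png

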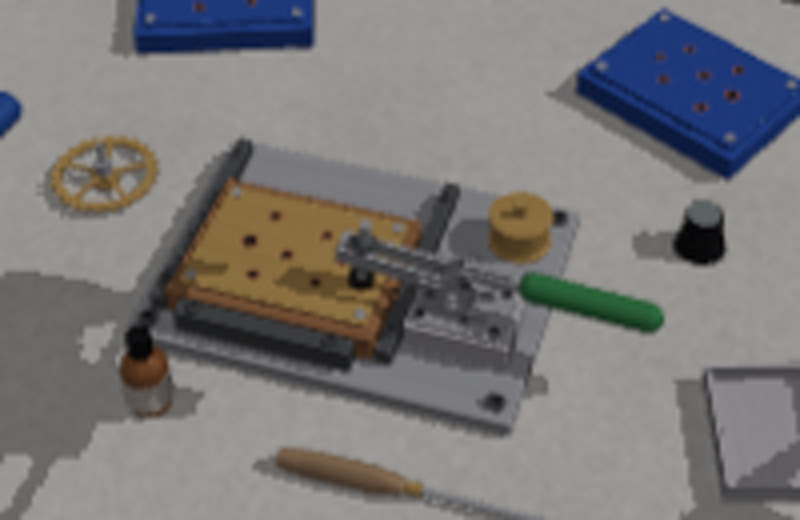

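```bash
python3 - <<'E'
from cell import r
from h import *
P={n:r.camera_params(n) for n in ["scene","side"]}
d=lambda u,v:(230+u/4,140+v/4); s=lambda u,v:(220+u/4,170+v/4)
Q=[]
for l,ps in [('outer',[('scene',s(652,317)),('side',d(168,436))]),('inner',[('scene',s(532,287)),('side',d(226,351))]),('foot',[('scene',s(361,276)),('side',d(308,268))])]:
    X,e=tri([ray(P[c],*uv) for c,uv in ps]); print(l,np.round(tofix(X),1),np.round(np.array(e)*1000,1)); Q.append(tofix(X))
v=Q[0]-Q[1]; print("elev",np.degrees(np.arctan2(v[2],v[1])))
E
```

```text
outer [ 10.2 217.4  61.3] [1.4 1.4]
inner [  9.9 149.1  62.6] [0.4 0.4]
foot [ 9.4 45.8 37.1] [0.3 0.3]
elev -1.0828367882610912
```

```bash
python3 - <<'E'
from cell import r
from h import *
P={n:r.camera_params(n) for n in ["scene","side"]}
s=lambda u,v:(240+u/5,190+v/5); d=lambda u,v:(255+u/5,155+v/5)
for l,a,b in [('A',s(622,168),d(392,528)),('B',s(535,432),d(52,415)),('hole+y+x',s(516,403),d(81,401))]:
    X,e=tri([ray(P['scene'],*a),ray(P['side'],*b)]); print(l,np.round(tofix(X),1),np.round(np.array(e)*1000,1))
def im(n):
    return r.camera(n)
side=im("side"); sc=im("scene")
cv2.imwrite("pics/d11.png",cv2.resize(side[190:260,260:330,::-1],None,fx=8,fy=8,interpolation=2))
cv2.imwrite("pics/s11.png",cv2.resize(sc[215:265,300:390,::-1],None,fx=8,fy=8,interpolation=2))
# green mask axis
for n,I in [("side",side),("scene",sc)]:
    J=I.astype(int); m=((J[...,1]>J[...,0]+25)&(J[...,1]>J[...,2]+15)).astype(np.uint8)
    k,lab,stt,cen=cv2.connectedComponentsWithStats(m)
    for i in range(1,k):
        x,y,w,h,a=stt[i]
        if a>60: 
            ys,xs=np.nonzero(lab==i); print(n,stt[i],cen[i],cv2.minAreaRect(np.c_[xs,ys].astype(np.float32)))
E
```

```text
A [-105.4  152.5    8. ] [0.1 0.1]
B [ 67.8 152.3   8.2] [0.1 0.1]
hole+y+x [ 57.6 141.   11.7] [0.7 0.7]
side [267 224  22  29 237] [277.83544304 238.24472574] ((277.7307434082031, 238.15383911132812), (7.488452911376953, 32.72731018066406), 33.6900634765625)
scene [350 238  36  15 240] [367.60416667 245.04583333] ((367.5882263183594, 245.14707946777344), (36.1378059387207, 6.790997505187988), 14.03624439239502)
scene [299 356   8  20 115] [303.00869565 364.8       ] ((303.16473388671875, 365.32080078125), (19.387290954589844, 6.310373783111572), 81.25383758544922)
```

View pics/d11.png

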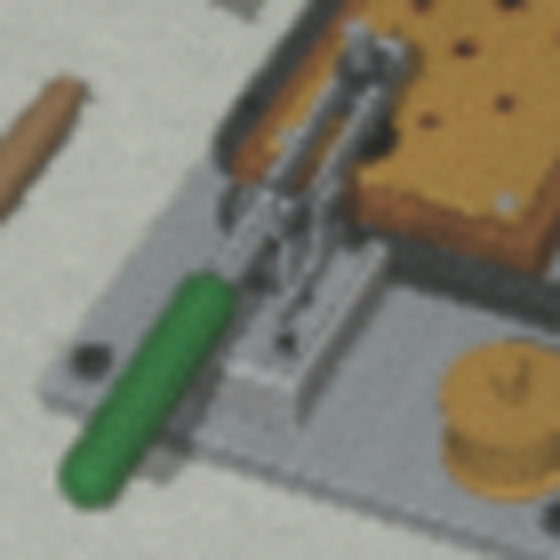

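View pics/s11.png

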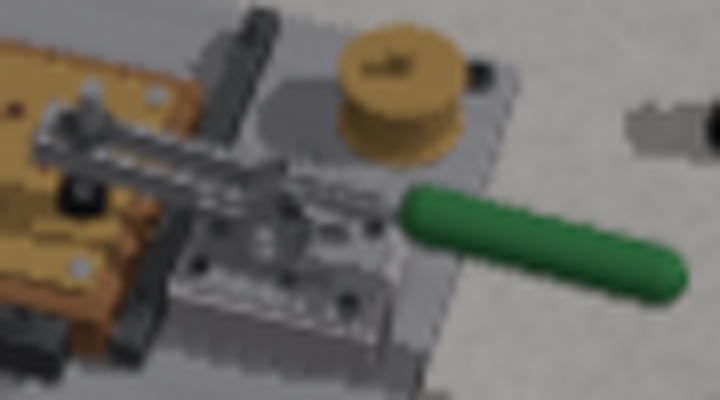

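```bash
python3 - <<'E'
from cell import r
from h import *
P={n:r.camera_params(n) for n in ["scene","side"]}
d=lambda u,v:(260+u/8,190+v/8); s=lambda u,v:(300+u/8,215+v/8)
import h
for n,out,inn,A,B in [("scene",s(663,277),s(424,214),(240+622/5,190+168/5),(240+535/5,190+432/5)),("side",d(93,477),d(208,300),(255+392/5,155+528/5),(255+52/5,155+415/5))]:
    bias=np.mean([np.array(A)-proj(P[n],fromfix((-105,154,12))),np.array(B)-proj(P[n],fromfix((70,154,12)))],0)
    print(n,"bias",np.round(bias,1))
    for f in [12,3,0,-3]:
        a=np.radians(f)
        for l,rho,o in [("in",38,inn),("out",104,out)]:
            print(f,l,np.round(np.array(o)-proj(P[n],fromfix((12,111+rho*np.cos(a),68+rho*np.sin(a))))-bias,1),end=" ")
        print()
E
```

```text
scene bias [-0.6  0.5]
12 in [1.1 3. ] 12 out [2.  8.7] 
3 in [0.9 1.2] 3 out [1.7 3.6] 
0 in [0.9 0.6] 0 out [1.9 2. ] 
-3 in [0.9 0. ] -3 out [2.1 0.4] 
side bias [0.9 0.8]
12 in [-0.2  3.5] 12 out [ 0.1 10.1] 
3 in [-0.2  1.4] 3 out [-0.1  4.3] 
0 in [-0.3  0.8] 0 out [-0.3  2.5] 
-3 in [-0.4  0.2] -3 out [-0.6  0.8]
```

```bash
python3 - <<'E'
from cell import r
from h import *
st(r); print(r.hand_in()); 
E
```

```text
t 11.4 fix [ 11.  263.3 296.6] F [-0.  -0.1  0.1] gap 0.0009 yaw of tool x in fix -0.61 z [ 0.004  0.001 -1.   ]
the job is handed in; nothing more can be done
None
```

I pushed the block home and closed the toggle clamp, then handed the job in at 11.4 s. No verdict came back, so my own checks are all there is.

- **Block:** I pushed it along the channel with the shut fingertips until it stopped dead at about 17 N. The pictures show it flat, with no gap at the end stop.
- **Clamp:** I swung the green handle over and down. It resisted with about 6.5 N, then the force dropped to about 0 to 1 N near the dead point and the handle went down by itself. After I pulled the fingers away it stayed about level, with the foot on the brass plate. I could not measure the foot's force.
- **Bystanders:** In the last scene and side pictures I saw no bystander out of place. I judged this by eye and did not measure it. The robot ended clear of everything.

**One check disagreed:** the cameras put the locked handle at about 1 to 3° below level, where 3° above was expected, and a few mm lower than stated. The fingertips also came down to where the handle should have stopped them and met no force. The handle was already in its final place in a picture taken before I lowered the fingers that far, so I read it as being at its own stop. I put the angle difference down to camera calibration: known corners also came out about 4 mm low.

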